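# Put the measuring kit back in its holders

## Robot

A 6-joint arm with a two-finger parallel gripper is mounted at the origin on a cart in front of the work surface, level with it; the furniture and walls round the work are solid. World frame = base frame: x ahead of the robot, y to its left, z up, the work surface at z = 0. Lengths are in m, angles in rad, forces in N, time in s.
With the tool pointing down it reaches from about 0.35 to 0.975 m from the base axis. Payload 4.9 kg.
Tool frame: the origin (TCP) lies on the centre line of the jaws, within the pads' length; the fingertips stand ahead of it and the grasp point (between the pads) is the TCP (manip.tip_extent is the z of the fingertips in the tool frame, in m); z points along the fingers, y is the line along which they close (so a half turn about z gives the same grasp; the last joint's range is limited). The gripper opens to 85 mm and grips with 20 to 120 N. Pads are 22 mm wide; open, the fingers measure 114 mm over their backs; the gripper's body (76 mm by 85 mm) begins 54 mm behind the grasp point. The pads swing forward as they close: fully open they stand 13 mm farther back than shut.
Start: joints at [1.003, 0.053, 1.613, -0, 1.476, -0.119], TCP at [0.271, 0.563, 0.25] pointing down, gripper open.
Joint ranges: [-3.01, 3.01], [-1.01, 2.22], [0.06, 2.58], [-1.02, 4.17], [0.09, 2.62], [-3.14, 3.14]. Speed limits (rad/s): [2.57, 2.57, 3.14, 3.14, 3.14, 3.14].

## Interface

Orientations are given as a unit quaternion [w, x, y, z].
In Python, from plant import manip gives the robot as it stands. The module is installed in compiled form; this text tells all that it offers.
- The arm moves only by the tool nudge_tcp, called after "Call:" as a command line: name --argument value ..., lists and objects as JSON in quotes. Schema: {"type":"object","properties":{"moves":{"type":"array","items":{"type":"array","items":{"type":"array","items":{"type":"number"},"minItems":7,"maxItems":7},"minItems":1,"maxItems":5},"minItems":1,"maxItems":1},"only":{"type":"string"},"quiet":{"type":"boolean"},"lines":{"type":"string"}},"required":["moves"],"additionalProperties":false}. moves is a list that holds a single list of rows (three levels of brackets), with 1 to 5 rows, each of 7 numbers: the opening from 0.0 (shut) to 1.0 (fully open), then dx, dy, dz in shares of the most that a row can go, 1 being 62.5 mm, then a rotation vector rx, ry, rz in shares of pi rad (1.0 is pi rad); each row shifts and turns the commanded pose from where the row before left it, along the tool's axes as they then stand; what a row does not reach is not made up. A row lasts 1/8 s, in which the tool goes at most 0.0625 m and 0.188 rad, less where a joint would pass 70% of its speed; a pose out of reach is approached as far as the arm can. The fingers move at their own pace and stop on an object; the grip force is fixed at half the most. Time passes only in rows, so rows that do not move let the fingers close. The tool returns the time, the measured TCP pose, the force, the opening and the grip force at its end. only (a regular expression) keeps the lines of the reply that match it, lines (a string "A,B") keeps lines A to B, and quiet returns only ok. Shift and turn numbers lie between -1 and 1, and a call with a number outside is refused. Input that does not fit is refused with a message, and nothing moves.
- manip.state(): the state, without advancing time (a new reading comes with each control period).
- manip.grab_frame(name): name is "side" or "top"; returns (picture, depth): 400x640x3 uint8, red, green, blue; 400x640 float32, m along the optical axis (not along the pixel's ray), 0 where there is no reading.
- manip.camera_params(name): a dict with "intrinsics" (3x3 intrinsics, pixels), "k1" (the pictures are not rectified: a ray, as slopes to the right and down, at radius r is drawn at 1 + k1 r^2 times it, then the intrinsics apply), "xyz" and "orientation" of the camera in the world. Camera axes: x right, y down, z forward; pixel columns grow to the right and rows downward; lengths in m; the calibration is good to about 2 mm. A picture is of the moment at which its call begins. camera_params takes no time and is no camera call.
- manip.job_done(): hands the job in; it is judged then, once.
Trained networks look in the newest picture that a camera, given by its name, has taken for a name from the list of things; names that differ only in an ending like _2 or _b are one class to them, and where a whole thing is asked for, a point or a joint stands for the part that bears it (a point fixed in the world has none). Each returns a list of dicts, best first, with "conf" (0 to 1); they miss things now and then, are a little off and sometimes report something else, mostly with a low value. They report only what shows in the picture. A call takes as long as a camera call.
- manip.look_for(camera, query): "extent" ([left, top, right, bottom] in pixels, round what is visible of it).
- manip.outline_of(camera, query): "region" (400x640 bool, what is visible of it) and "extent" ([left, top, right, bottom] in pixels, round what is visible of it).
- manip.mark_of(camera, query): "centre" ([row, column] in pixels: a listed point, or the origin of a listed thing).
The state is a dict: "time": time; "joint_pos": joint angles; "joint_vel": joint speeds; "joint_efforts": joint torques, N m; "tool_pos": TCP position; "tool_rot": TCP orientation; "contact_force": force on the tool from outside, world axes, zero at the start; "ft_torque": the same for the moment, N m; "gripper_width": opening from 0.0 (shut) to 1.0 (fully open); "grasp_force": force on a finger pad.
Only numpy, scipy, OpenCV 4.12 (cv2) and the standard library are available. Lean on these libraries where they do the work, as an engineer would, in place of code of your own. Each camera call takes 0.05 s, during which the arm holds its last target. There are 200 camera calls.

## Task

Put the kit away, each piece in the holder that matches it: the red-capped vial upright in the red cup, the blue-capped vial upright in the blue cup, the orange metal cylinder lying flat (its round face up, as it stands now) in the wide brass-coloured dish, and the black lens tube lying lengthwise in the green trough. Every piece must sit down on its holder's floor, inside the rim, and be let go; leave the black loupe standing where it is.

Things in the scene. Friction and masses are not known exactly. Their poses are not given: they have to be found in the camera images.
- red_vial: Loose white plastic vial with a ribbed red screw cap, standing upright; diameter 24 mm, height 48 mm (the cap is the upper 23 mm), about 40 g. Origin: centre of its underside; z up along its axis. Grasp at any yaw.
- blue_vial: Loose white plastic vial with a ribbed blue screw cap, standing upright; diameter 24 mm, height 48 mm (the cap is the upper 23 mm), about 40 g. Origin: centre of its underside; z up along its axis. Grasp at any yaw.
- orange_standard: Loose orange-brown metal cylinder with dark spots on its upper face; diameter 45 mm, height 20 mm, about 0.26 kg. Origin: centre of its underside; z up along its axis. Grasp across the diameter at any yaw.
- lens_tube: Loose matt black lens tube lying on its side, 30 mm wide (x) and 30 mm high (z), 64 mm long (y), about 0.16 kg; it does not roll. Origin: centre of its underside; own y along the tube, z up. Grasp across the 30 mm (along its x). Either end may point either way.
- red_socket: Holder fixed to the worktop: a red round cup on a black square foot 56 mm wide and 3 mm thick. Cup outside diameter 50 mm, inside diameter 40 mm, rim 14 mm above the worktop, inner floor 4 mm above the worktop. Origin: on the worktop, under the cup's centre; z up.
- blue_socket: Holder fixed to the worktop: a blue round cup on a black square foot 56 mm wide and 3 mm thick. Cup outside diameter 50 mm, inside diameter 40 mm, rim 14 mm above the worktop, inner floor 4 mm above the worktop. Origin: on the worktop, under the cup's centre; z up.
- brass_dish: Holder fixed to the worktop: a wide, shallow brass-coloured round dish on a black square foot 68 mm wide. Outside diameter 74 mm, inside diameter 64 mm, rim 9 mm above the worktop, inner floor 4 mm above the worktop. Origin: on the worktop, under the dish's centre; z up.
- trough: Holder fixed to the worktop: a green oblong open-topped trough on a black foot 60 x 104 mm (x, y). Trough outside 56 x 90 mm, inside 46 mm (x) x 80 mm (y), rim 14 mm above the worktop, inner floor 5 mm above the worktop. Origin: on the worktop, under the trough's centre; own y along its length, z up.
- loupe: Loose black measuring loupe with a white band, standing upright; diameter 36 mm, height 47 mm, about 0.1 kg. Origin: centre of its underside. It belongs to no holder here and must stay where it stands.

How it is judged:
At the end, for the whole second after the job is handed in: Vials in the cups of their colour (centres within 11 mm), orange cylinder in the dish (13 mm), tube in the trough (14 mm, 0.4 rad); each on its holder's floor (underside 1 to 7.5 mm up), within 0.15 rad of upright (tube: of lying), at rest; loupe within 0.2 rad of upright and 30 mm of its start (horizontal distance between red_vial and red_socket below 0.011 m and z of red_vial in the frame of red_socket between 0.001 and 0.0075 m and angle between each of red_vial, blue_vial, orange_standard, lens_tube's own z axis and vertical below 0.15 rad and linear speed of each of red_vial, blue_vial, orange_standard, lens_tube below 0.02 m/s and horizontal distance between blue_vial and blue_socket below 0.011 m and z of blue_vial in the frame of blue_socket between 0.001 and 0.0075 m and horizontal distance between orange_standard and brass_dish below 0.013 m and z of orange_standard in the frame of brass_dish between 0.001 and 0.0075 m and horizontal distance between lens_tube and trough below 0.014 m and z of lens_tube in the frame of trough between 0.001 and 0.0075 m and angle between the y axis of lens_tube and the y axis of trough, either way round below 0.4 rad and distance of loupe from where it was at the start of the episode below 0.03 m and angle between loupe's own z axis and vertical below 0.2 rad); the robot touches nothing.
It fails at once if the loupe was pushed away more than 30 mm or knocked over (distance of loupe from where it was at the start of the episode above 0.03 m or angle between loupe's own z axis and vertical above 0.5 rad).
It also fails if it takes over 90 s, if anything falls off the work surface, if the arm or the gripper's body presses on something with over 40 N, if the wrist force passes 120 N, or if a joint passes its speed limit or range.

## Working session

There is one attempt and no reset: what is moved stays moved. The work goes in short steps, Python scripts to look and compute and a tool call to move; the robot and the scene stay as the last step left them, time stands still between calls to the robot, and variables do not carry over. Pictures are saved under pics/ and viewed, at most 14 in all, crops included, and the job is handed in when it is done.

```bash
mkdir -p pics; cat > h.py <<'E'
import numpy as np, cv2
from plant import manip
from scipy.spatial.transform import Rotation as R
def rot(q): return R.from_quat([q[1],q[2],q[3],q[0]])
def px2w(cam,u,v,d=None,z=None):
    p=manip.camera_params(cam); K=np.array(p["intrinsics"]); k=p["k1"]
    x,y=cv2.undistortPoints(np.array([[[u,v]]],float),K,np.array([k,0,0,0,0]))[0,0]
    r=rot(p["orientation"]).apply([x,y,1.]); o=np.array(p["xyz"])
    s=d if d is not None else (z-o[2])/r[2]
    return o+s*r
E
python3 - <<'E'
from h import *
print(manip.state(), manip.tip_extent)
for c in("side","top"):
    print(c,manip.camera_params(c))
    f,d=manip.grab_frame(c); cv2.imwrite(f"pics/{c}0.png",f[:,:,::-1])
E
```

```text
{'time': 0.0, 'joint_pos': array([ 1.00299045e+00,  5.33779463e-02,  1.61429347e+00, -8.52681606e-06,
        1.47599368e+00, -1.19012062e-01]), 'joint_vel': array([-0.00100829,  0.00016457, -0.00207881, -0.00044139, -0.0004325 ,
       -0.00043806]), 'joint_efforts': array([ 8.36488944e-04, -3.93668997e+01, -3.70182323e+01, -1.57402803e-05,
        6.86988686e-03,  2.64104352e-05]), 'tool_pos': array([0.27086743, 0.56260837, 0.24905022]), 'tool_rot': array([-3.44898648e-04,  2.22517913e-01,  9.74928051e-01, -9.77147831e-04]), 'contact_force': array([-0.5318157 ,  0.66859995,  0.3164717 ]), 'ft_torque': array([ 0.01820495,  0.00193263, -0.01011434]), 'grasp_force': 0.0, 'gripper_width': 1.002065692519838} 0.019
side {'intrinsics': array([[492.12266064,   0.        , 319.39432456],
       [  0.        , 492.12266064, 205.16226515],
       [  0.        ,   0.        ,   1.        ]]), 'k1': 0.012307400331109962, 'xyz': array([0.50003537, 0.72981478, 0.59697236]), 'orientation': array([ 8.76588828e-04, -1.74883827e-02,  9.10316551e-01, -4.13542217e-01])}
top {'intrinsics': array([[453.17405803,   0.        , 325.4475772 ],
       [  0.        , 453.17405803, 206.55229415],
       [  0.        ,   0.        ,   1.        ]]), 'k1': -0.1272276540063645, 'xyz': array([0.47311244, 0.10526165, 0.97116207]), 'orientation': array([-0.02771149,  0.71298008, -0.70009356,  0.02757683])}
```

View pics/top0.png

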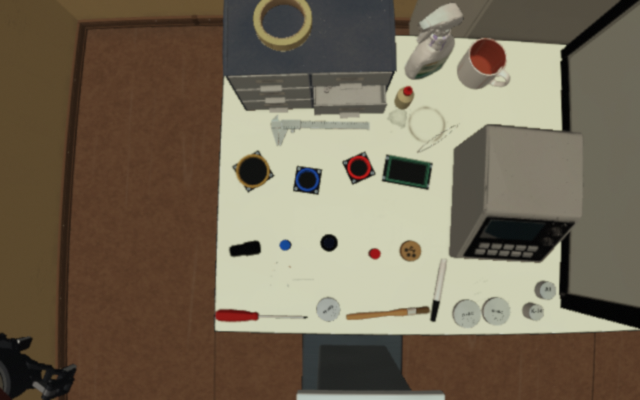

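View pics/side0.png

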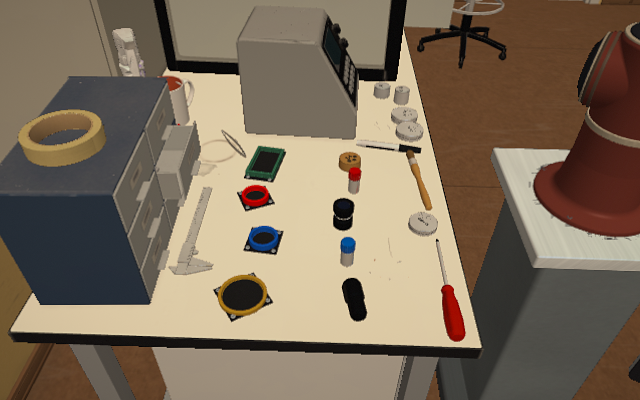

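The top view shows the pieces in a row: tube (245,248), blue vial (285,245), loupe (329,242), red vial (375,253) and orange (410,250). The holders are dish (253,170), blue cup (307,179), red cup (359,167) and trough (407,171). The side view shows the same layout, with the instrument and the cabinet flanking it.

```bash
cat > loc.py <<'E'
from h import *
H=dict(red_vial=.048,blue_vial=.048,orange_standard=.020,lens_tube=.030,loupe=.047,red_socket=.014,blue_socket=.014,brass_dish=.009,trough=.014)
def pts(cam,m,d):
    vs,us=np.nonzero(m&(d>0)); p=manip.camera_params(cam)
    xy=cv2.undistortPoints(np.c_[us,vs].astype(float)[:,None],np.array(p["intrinsics"]),np.array([p["k1"],0,0,0,0]))[:,0]
    return np.array(p["xyz"])+rot(p["orientation"]).apply(np.c_[xy,np.ones(len(xy))]*d[vs,us][:,None])
def locate(names=H,cams=("top","side")):
    for cam in cams:
        f,d=manip.grab_frame(cam)
        for n in names:
            o=manip.outline_of(cam,n)
            if not o: print(cam,n,"none"); continue
            o=o[0]; P=pts(cam,o["region"],d); t=P[:,2].max()
            top=P[P[:,2]>np.percentile(P[:,2],95)-.008]
            a=cv2.minAreaRect((top[:,:2]*1000).astype(np.float32))
            print(cam,n,round(o["conf"],2),"ext",np.round(o["extent"]),"med",np.round(np.median(P,0),3),"topz",round(np.percentile(P[:,2],90),3),"rect c,wh,ang",np.round(a[0]),np.round(a[1]),round(a[2]))
E
python3 -c "
from loc import *
locate()"
```

```text
top red_vial 0.43 ext [366. 246. 380. 260.] med [0.453 0.005 0.048] topz 0.05 rect c,wh,ang [453.   4.] [20. 21.] 2
top blue_vial 0.55 ext [282. 241. 292. 248.] med [0.467 0.187 0.049] topz 0.051 rect c,wh,ang [467. 188.] [21. 21.] 27
top orange_standard 0.53 ext [402. 241. 425. 261.] med [ 0.457 -0.073  0.019] topz 0.022 rect c,wh,ang [457. -74.] [42. 42.] 1
top lens_tube 0.58 ext [229. 244. 259. 257.] med [0.455 0.27  0.026] topz 0.03 rect c,wh,ang [455. 274.] [27. 63.] 12
top loupe 0.58 ext [320. 233. 338. 250.] med [0.471 0.098 0.046] topz 0.048 rect c,wh,ang [472.  99.] [35. 35.] 46
top red_socket 0.74 ext [343. 152. 375. 184.] med [0.635 0.036 0.005] topz 0.014 rect c,wh,ang [634.  36.] [48. 49.] 12
top blue_socket 0.88 ext [292. 160. 323. 196.] med [0.606 0.147 0.005] topz 0.014 rect c,wh,ang [606. 146.] [48. 48.] 85
top brass_dish 0.71 ext [231. 148. 273. 190.] med [0.624 0.265 0.005] topz 0.009 rect c,wh,ang [625. 265.] [74. 71.] 40
top trough 0.93 ext [381. 153. 431. 190.] med [ 0.628 -0.069  0.006] topz 0.014 rect c,wh,ang [629. -69.] [89. 57.] 80
side red_vial 0.5 ext [35
[... 359 characters left out ...]
97 ext [343. 276. 366. 322.] med [0.456 0.278 0.026] topz 0.03 rect c,wh,ang [455. 274.] [26. 64.] 11
side loupe 0.59 ext [335. 200. 356. 231.] med [0.473 0.108 0.037] topz 0.047 rect c,wh,ang [473.  99.] [33. 35.] 35
side red_socket 0.62 ext [237. 187. 272. 211.] med [0.635 0.039 0.006] topz 0.014 rect c,wh,ang [634.  36.] [49. 48.] 1
side blue_socket 0.76 ext [245. 227. 285. 256.] med [0.606 0.149 0.005] topz 0.014 rect c,wh,ang [606. 146.] [51. 49.] 85
side brass_dish 0.85 ext [216. 277. 274. 321.] med [0.624 0.265 0.005] topz 0.009 rect c,wh,ang [625. 262.] [71. 79.] 30
side trough 0.87 ext [245. 148. 283. 184.] med [ 0.628 -0.066  0.006] topz 0.014 rect c,wh,ang [628. -70.] [94. 57.] 80
```

The rows are not in the units I measure in: shifts go in shares of 62.5 mm and turns go in shares of pi rad. I convert before sending: 0.02 m is 0.32, 0.183 rad / 3.1416 = 0.0583.

Call:
nudge_tcp --moves '[[[0.6,0,0,0.32,0,0,0.0583],[0.6,0,0,0.32,0,0,0.0583],[0.6,0,0,0.32,0,0,0.0583],[0.6,0,0,0.32,0,0,0.0583],[0.6,0,0,0.32,0,0,0.0583]]]'

```text
time: 1.72
tool_pos: [0.2712, 0.5631, 0.1497]
tool_rot: [-0.0, 0.633, 0.774, 0.0]
contact_force: [0.5, -0.4, -0.2]
gripper_width: 0.601
grasp_force: 0.0
```

```bash
cat >> h.py <<'E'
def go(x,y,z,th=None):
    """tool-axis shift to world target; th = wanted world angle (deg) of closing line"""
    s=manip.state(); r=rot(s["tool_rot"]); M=r.as_matrix(); a=np.degrees(np.arctan2(M[1,1],M[0,1]))
    print("pos",np.round(s["tool_pos"],4),"yang",round(a,1),"tilt",np.round(M[:2,2],4),"t",round(s["time"],1),"w",round(s["gripper_width"],3),"gf",round(s["grasp_force"],1),"F",np.round(s["contact_force"],1),"tipext",manip.tip_extent)
    print("d",np.round(r.inv().apply(np.array([x,y,z])-s["tool_pos"]),4),"rz",None if th is None else round(-np.radians(th-a),4))
E
python3 -c "
from h import *
go(.455,.274,.11,12)"
```

```text
pos [0.2712 0.5631 0.1497] yang 11.5 tilt [0.0001 0.0002] t 1.7 w 0.601 gf 0.0 F [ 0.5 -0.4 -0.2] tipext 0.019
d [-0.32    0.1224  0.0397] rz -0.0085
```

To row units: -0.054 m is -0.864, 0.02 m is 0.32.

Call:
nudge_tcp --moves '[[[0.6,-0.864,0.32,0,0,0,0],[0.6,-0.864,0.32,0,0,0,0],[0.6,-0.864,0.32,0,0,0,0],[0.6,-0.864,0.32,0.16,0,0,0],[0.6,-0.864,0.32,0.16,0,0,0]]]'

```text
time: 2.35
tool_pos: [0.4255, 0.318, 0.1306]
tool_rot: [0.0, 0.63, 0.776, 0.001]
contact_force: [0.1, -0.6, -0.1]
gripper_width: 0.602
grasp_force: 0.0
```

Call:
nudge_tcp --moves '[[[0.6,-0.8,0.3584,0.32,0,0,-0.0027],[0.6,0,0,0,0,0,0],[0.6,0,0,0,0,0,0]]]'

```text
time: 2.72
tool_pos: [0.4568, 0.2752, 0.1105]
tool_rot: [-0.0, 0.627, 0.779, 0.0]
contact_force: [0.3, -0.9, -0.1]
gripper_width: 0.598
grasp_force: 0.0
```

```bash
python3 -c "
from h import *
go(.455,.274,.031,12)
f,d=manip.grab_frame('side'); cv2.imwrite('pics/s1.png',cv2.resize(f[150:350,220:460,::-1],None,fx=3,fy=3))"
```

```text
pos [0.4568 0.2752 0.1105] yang 12.3 tilt [-0.0001  0.0005] t 2.7 w 0.598 gf 0.0 F [ 0.3 -0.9 -0.1] tipext 0.019
d [-0.0009 -0.002   0.0795] rz 0.0054
```

View pics/s1.png

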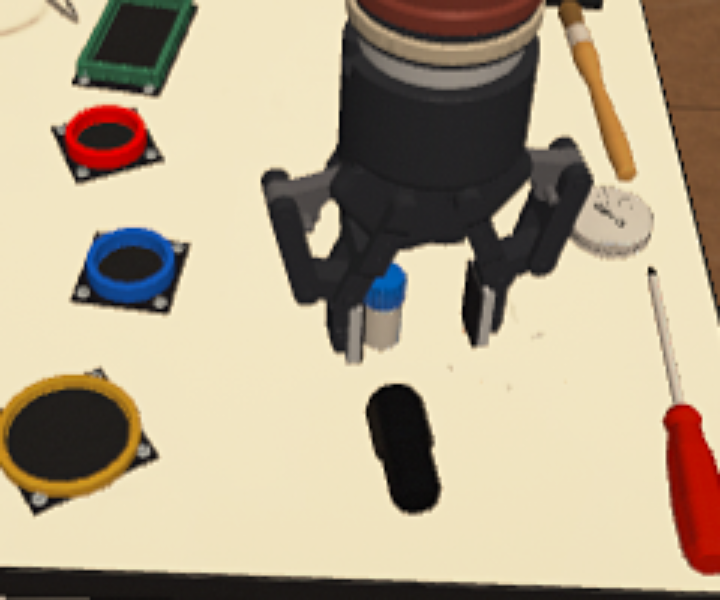

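The open gripper hovers over the tube. The fingertips are at crop (355,360) and (480,340), with the tube at (403,450). I'll measure the tip height from depth.

```bash
python3 - <<'E'
from loc import *
f,d=manip.grab_frame('side')
m=np.zeros(d.shape,bool); m[250:272,325:342]=1; m[240:266,370:390]=1
P=pts('side',m,d); P=P[P[:,2]>.05]
P=P[P[:,2].argsort()]; print(np.round(P[:20],3))
E
```

```text
[[0.43  0.276 0.096]
 [0.431 0.273 0.096]
 [0.487 0.288 0.096]
 [0.431 0.272 0.097]
 [0.482 0.29  0.097]
 [0.487 0.287 0.097]
 [0.433 0.261 0.097]
 [0.432 0.269 0.097]
 [0.432 0.267 0.098]
 [0.434 0.264 0.098]
 [0.43  0.277 0.098]
 [0.431 0.271 0.098]
 [0.428 0.279 0.098]
 [0.483 0.292 0.099]
 [0.426 0.279 0.099]
 [0.486 0.293 0.099]
 [0.425 0.279 0.099]
 [0.432 0.267 0.1  ]
 [0.424 0.279 0.1  ]
 [0.48  0.291 0.1  ]]
```

To row units: 0.05 m is 0.8, 0.0325 m is 0.52, 0.005 rad / 3.1416 = 0.0016.

Call:
nudge_tcp --moves '[[[0.6,-0.016,-0.032,0.8,0,0,0.0016],[0.6,0,0,0.52,0,0,0],[0.6,0,0,0,0,0,0],[0.2,0,0,0,0,0,0],[0.2,0,0,0,0,0,0]]]'

```text
time: 3.45
tool_pos: [0.4565, 0.2747, 0.0302]
tool_rot: [0.001, 0.629, 0.778, 0.002]
contact_force: [-0.3, -0.6, -1.5]
gripper_width: 0.337
grasp_force: 60.8
```

Call:
nudge_tcp --moves '[[[0.2,0,0,0,0,0,0],[0.2,0,0,0,0,0,0]]]'

```text
time: 3.7
tool_pos: [0.4565, 0.2747, 0.0301]
tool_rot: [0.001, 0.629, 0.777, 0.002]
contact_force: [-0.6, 2.6, 5.8]
gripper_width: 0.336
grasp_force: 61.9
```

```bash
python3 -c "
from h import *
go(.455,.274,.13,12)"
```

```text
pos [0.4565 0.2747 0.0301] yang 12.1 tilt [0.0034 0.0023] t 3.7 w 0.336 gf 61.9 F [-0.6  2.6  5.8] tipext 0.019
d [-0.0002 -0.0013 -0.0999] rz 0.001
```

To row units: -0.05 m is -0.8, 0.13 rad / 3.1416 = 0.0414.

Call:
nudge_tcp --moves '[[[0.2,0,0,-0.8,0,0,0],[0.2,0,0,-0.8,0,0,0],[0.2,0,0,0,0,0,0.0414],[0.2,0,0,0,0,0,0.0414],[0.2,0,0,0,0,0,0.0401]]]'

```text
time: 4.32
tool_pos: [0.4547, 0.2733, 0.1277]
tool_rot: [0.0, 0.768, 0.641, -0.0]
contact_force: [-0.2, -0.5, -2.1]
gripper_width: 0.338
grasp_force: 60.8
```

```bash
python3 -c "
from h import *
go(.6285,-.0695,.09,-10)"
```

```text
pos [0.4547 0.2733 0.1277] yang -10.3 tilt [-0.0002 -0.0004] t 4.3 w 0.338 gf 60.8 F [-0.2 -0.5 -2.1] tipext 0.019
d [-0.3062  0.2324  0.0378] rz -0.0053
```

To row units: -0.044 m is -0.704, 0.033 m is 0.528.

Call:
nudge_tcp --moves '[[[0.2,-0.704,0.528,0,0,0,0],[0.2,-0.704,0.528,0,0,0,0],[0.2,-0.704,0.528,0,0,0,0],[0.2,-0.704,0.528,0,0,0,0],[0.2,-0.704,0.528,0,0,0,0]]]'

```text
time: 4.95
tool_pos: [0.5793, 0.0264, 0.1277]
tool_rot: [-0.0, 0.766, 0.642, -0.0]
contact_force: [-0.2, 0.3, -1.9]
gripper_width: 0.337
grasp_force: 60.9
```

Call:
nudge_tcp --moves '[[[0.2,-0.704,0.528,0,0,0,-0.0016],[0.2,-0.672,0.544,0.48,0,0,0],[0.2,0,0,0,0,0,0],[0.2,0,0,0,0,0,0]]]'

```text
time: 5.45
tool_pos: [0.6297, -0.0679, 0.0972]
tool_rot: [-0.001, 0.765, 0.644, -0.0]
contact_force: [0.3, 0.6, -1.2]
gripper_width: 0.336
grasp_force: 60.9
```

```bash
python3 -c "
from h import *
go(.6285,-.0695,.037,-10)
from loc import locate
locate(['lens_tube','trough'])"
```

```text
pos [ 0.6297 -0.0679  0.0972] yang -9.8 tilt [-0.0014  0.0006] t 5.5 w 0.336 gf 60.9 F [ 0.3  0.6 -1.2] tipext 0.019
d [-0.0018 -0.0008  0.0602] rz 0.0035
top lens_tube none
top trough 0.68 ext [383. 154. 428. 184.] med [ 0.63  -0.034  0.006] topz 0.015 rect c,wh,ang [628. -68.] [90. 56.] 79
side lens_tube 0.58 ext [253. 118. 266. 146.] med [ 0.631 -0.05   0.094] topz 0.098 rect c,wh,ang [631. -66.] [63. 23.] 87
side trough 0.64 ext [243. 146. 286. 183.] med [ 0.629 -0.064  0.006] topz 0.014 rect c,wh,ang [628. -70.] [94. 57.] 79
```

To row units: 0.035 m is 0.56, 0.02 m is 0.32, 0.003 rad / 3.1416 = 0.001.

Call:
nudge_tcp --moves '[[[0.2,-0.048,-0.016,0.56,0,0,0.001],[0.2,0,0,0.32,0,0,0],[0.2,0,0,0.096,0,0,0],[0.2,0,0,0,0,0,0]]]'

```text
time: 6.25
tool_pos: [0.629, -0.0706, 0.037]
tool_rot: [0.0, 0.766, 0.643, 0.0]
contact_force: [0.4, -0.0, -1.9]
gripper_width: 0.332
grasp_force: 60.9
```

```bash
python3 -c "
from h import *
go(.6285,-.0695,.0351,-10)"
```

```text
pos [ 0.629  -0.0706  0.037 ] yang -9.9 tilt [ 0.0004 -0.0001] t 6.2 w 0.332 gf 60.9 F [ 0.4 -0.  -1.9] tipext 0.019
d [ 0.001  -0.0007  0.0019] rz 0.0013
```

Lower 2 mm, release, raise; then on to the orange.

To row units: -0.05 m is -0.8, 0.002 m is 0.032.

Call:
nudge_tcp --moves '[[[0.2,0,0,0.032,0,0,0],[0.2,0,0,0,0,0,0],[0.52,0,0,0,0,0,0],[0.52,0,0,0,0,0,0],[0.52,0,0,-0.8,0,0,0]]]'

```text
time: 6.88
tool_pos: [0.6252, -0.07, 0.0805]
tool_rot: [-0.004, 0.766, 0.643, -0.003]
contact_force: [0.7, -1.2, 0.6]
gripper_width: 0.518
grasp_force: 0.0
```

Call:
nudge_tcp --moves '[[[0.7,0,0,-0.8,0,0,-0.0277],[0.7,0,0,0,0,0,-0.0277]]]'

```text
time: 7.12
tool_pos: [0.6325, -0.0717, 0.1418]
tool_rot: [0.005, 0.706, 0.708, 0.003]
contact_force: [-0.2, -0.5, -0.2]
gripper_width: 0.699
grasp_force: 0.0
```

```bash
python3 -c "
from h import *
go(.457,-.074,.05,0)
from loc import locate
locate(['lens_tube','trough','orange_standard'])"
```

```text
pos [ 0.6325 -0.0717  0.1418] yang 0.2 tilt [ 0.0114 -0.0027] t 7.1 w 0.699 gf 0.0 F [-0.2 -0.5 -0.2] tipext 0.019
d [-0.0015 -0.1766  0.0898] rz 0.0034
top lens_tube 0.64 ext [232. 150. 273. 191.] med [0.623 0.265 0.005] topz 0.009 rect c,wh,ang [624. 265.] [74. 73.] 39
top trough 0.9 ext [383. 153. 405. 182.] med [ 0.629 -0.036  0.006] topz 0.015 rect c,wh,ang [602. -34.] [ 45. 122.] 72
top orange_standard none
side lens_tube 0.8 ext [255. 141. 274. 170.] med [ 0.626 -0.066  0.03 ] topz 0.035 rect c,wh,ang [630. -71.] [64. 26.] 74
side trough none
side orange_standard 0.79 ext [339. 152. 364. 173.] med [ 0.459 -0.067  0.02 ] topz 0.022 rect c,wh,ang [458. -49.] [ 40. 100.] 0
```

To row units: -0.044 m is -0.704, 0.03 m is 0.48.

Call:
nudge_tcp --moves '[[[0.8,-0.016,-0.704,0,0,0,0],[0.8,-0.016,-0.704,0,0,0,0],[0.8,-0.016,-0.704,0.32,0,0,0],[0.8,0,-0.704,0.48,0,0,0],[0.8,0,0,0,0,0,0]]]'

```text
time: 8.15
tool_pos: [0.4461, -0.0721, 0.079]
tool_rot: [-0.005, 0.707, 0.707, -0.003]
contact_force: [-0.1, -0.1, 0.0]
gripper_width: 0.801
grasp_force: 0.0
```

Call:
nudge_tcp --moves '[[[0.8,0,0,0.48,0,0,0],[0.8,0,0,0,0,0,0],[0.8,0,0,0,0,0,0]]]'

```text
time: 8.52
tool_pos: [0.4539, -0.0742, 0.0559]
tool_rot: [0.001, 0.707, 0.707, 0.0]
contact_force: [-0.4, -1.3, -0.0]
gripper_width: 0.805
grasp_force: 0.0
```

```bash
python3 -c "
from h import *
go(.457,-.074,.023,0)"
```

```text
pos [ 0.4539 -0.0742  0.0559] yang 0.0 tilt [ 0.0013 -0.0004] t 8.5 w 0.805 gf 0.0 F [-0.4 -1.3 -0. ] tipext 0.019
d [0.0002 0.0031 0.0329] rz 0.0005
```

Call:
nudge_tcp --moves '[[[0.8,0,0.048,0.528,0,0,0],[0.8,0,0,0,0,0,0],[0.8,0,0,0,0,0,0]]]'

```text
time: 8.9
tool_pos: [0.4567, -0.0742, 0.0232]
tool_rot: [0.001, 0.707, 0.707, 0.0]
contact_force: [-0.0, -0.4, -0.2]
gripper_width: 0.797
grasp_force: 0.0
```

Call:
nudge_tcp --moves '[[[0.4,0,0,0,0,0,0],[0.4,0,0,0,0,0,0],[0.4,0,0,0,0,0,0],[0.4,0,0,0,0,0,0]]]'

```text
time: 9.4
tool_pos: [0.4571, -0.0743, 0.0238]
tool_rot: [0.001, 0.707, 0.707, 0.001]
contact_force: [-0.2, 0.5, 5.5]
gripper_width: 0.499
grasp_force: 60.5
```

```bash
python3 -c "
from h import *
go(.457,-.074,.12,0)"
```

```text
pos [ 0.4571 -0.0743  0.0238] yang 0.0 tilt [ 0.0027 -0.0008] t 9.4 w 0.499 gf 60.5 F [-0.2  0.5  5.5] tipext 0.019
d [ 0.0002  0.0001 -0.0962] rz 0.0004
```

To row units: -0.05 m is -0.8, 0.048 m is 0.768.

Call:
nudge_tcp --moves '[[[0.4,0,0,-0.8,0,0,0],[0.4,0,0,-0.8,0,0,0],[0.4,0.768,0.384,0,0,0,0],[0.4,0.768,0.384,0,0,0,0],[0.4,0.768,0.384,0,0,0,0]]]'

```text
time: 10.02
tool_pos: [0.5281, 0.0716, 0.1223]
tool_rot: [0.0, 0.707, 0.707, 0.0]
contact_force: [1.1, -2.3, -2.4]
gripper_width: 0.501
grasp_force: 62.4
```

Call:
nudge_tcp --moves '[[[0.4,0.768,0.384,0,0,0,0],[0.4,0.768,0.384,0,0,0,0],[0.4,0.768,0.384,0,0,0,0],[0.4,0.768,0.368,0.48,0,0,0],[0.4,0,0,0,0,0,0]]]'

```text
time: 10.65
tool_pos: [0.6205, 0.2645, 0.0868]
tool_rot: [-0.002, 0.706, 0.709, -0.003]
contact_force: [-0.6, -0.4, -3.3]
gripper_width: 0.503
grasp_force: 62.2
```

Call:
nudge_tcp --moves '[[[0.4,0,0,0,0,0,0]]]'

```text
time: 10.78
tool_pos: [0.6221, 0.262, 0.0913]
tool_rot: [-0.0, 0.707, 0.707, -0.001]
contact_force: [0.3, -0.5, -2.2]
gripper_width: 0.498
grasp_force: 62.2
```

```bash
python3 -c "
from h import *
go(.6245,.2645,.0283,0)
from loc import locate
locate(['orange_standard','brass_dish'])"
```

```text
pos [0.6221 0.262  0.0913] yang 0.1 tilt [-0.0012 -0.0007] t 10.8 w 0.498 gf 62.2 F [ 0.3 -0.5 -2.2] tipext 0.019
d [0.0025 0.0025 0.063 ] rz 0.0009
top orange_standard none
top brass_dish 0.63 ext [264. 164. 271. 177.] med [0.623 0.229 0.007] topz 0.011 rect c,wh,ang [626. 230.] [27.  9.] 16
side orange_standard 0.86 ext [222. 243. 255. 276.] med [0.623 0.268 0.089] topz 0.091 rect c,wh,ang [625. 260.] [39. 44.] 14
side brass_dish 0.59 ext [215. 273. 274. 323.] med [0.624 0.265 0.005] topz 0.009 rect c,wh,ang [626. 261.] [72. 80.] 36
```

To row units: 0.04 m is 0.64, 0.021 m is 0.336.

Call:
nudge_tcp --moves '[[[0.4,0.04,0.032,0.64,0,0,0],[0.4,0,0,0.336,0,0,0],[0.4,0,0,0,0,0,0],[0.4,0,0,0,0,0,0]]]'

```text
time: 11.58
tool_pos: [0.6251, 0.2647, 0.0318]
tool_rot: [0.0, 0.707, 0.707, 0.0]
contact_force: [0.6, 0.3, -2.5]
gripper_width: 0.502
grasp_force: 67.8
```

```bash
python3 -c "
from h import *
go(.6245,.2645,.028,0)"
```

```text
pos [0.6251 0.2647 0.0318] yang 0.0 tilt [0.0011 0.0003] t 11.6 w 0.502 gf 67.8 F [ 0.6  0.3 -2.5] tipext 0.019
d [-0.0002 -0.0006  0.0038] rz 0.0004
```

To row units: 0.003 m is 0.048.

Call:
nudge_tcp --moves '[[[0.4,0,0,0.048,0,0,0],[0.4,0,0,0,0,0,0],[0.7,0,0,0,0,0,0],[0.7,0,0,0,0,0,0],[0.7,0,0,0,0,0,0]]]'

```text
time: 12.2
tool_pos: [0.6249, 0.2649, 0.0283]
tool_rot: [0.0, 0.707, 0.707, 0.0]
contact_force: [-0.5, 0.2, -0.1]
gripper_width: 0.699
grasp_force: 0.0
```

Call:
nudge_tcp --moves '[[[0.7,0,0,-0.8,0,0,0],[0.6,0,0,-0.8,0,0,0],[0.6,-0.4,-0.848,0,0,0,0],[0.6,-0.4,-0.848,0,0,0,0],[0.6,-0.4,-0.848,0.48,0,0,0]]]'

```text
time: 12.82
tool_pos: [0.469, 0.1908, 0.1019]
tool_rot: [0.002, 0.707, 0.707, 0.003]
contact_force: [0.3, -0.9, 0.3]
gripper_width: 0.601
grasp_force: 0.0
```

Call:
nudge_tcp --moves '[[[0.6,0,0,0,0,0,0],[0.6,0,0,0,0,0,0]]]'

```text
time: 13.08
tool_pos: [0.4685, 0.191, 0.0997]
tool_rot: [0.0, 0.707, 0.707, 0.001]
contact_force: [0.6, -0.0, 0.8]
gripper_width: 0.599
grasp_force: 0.0
```

```bash
python3 -c "
from h import *
go(.4665,.1875,.036,0)
from loc import locate
locate(['orange_standard','brass_dish','blue_vial'])"
```

```text
pos [0.4685 0.191  0.0997] yang 0.0 tilt [0.0012 0.0003] t 13.1 w 0.599 gf 0.0 F [ 0.6 -0.   0.8] tipext 0.019
d [-0.0035 -0.0021  0.0637] rz 0.0004
top orange_standard 0.77 ext [244. 160. 267. 181.] med [0.624 0.263 0.024] topz 0.026 rect c,wh,ang [625. 264.] [43. 42.] 3
top brass_dish 0.66 ext [232. 150. 276. 189.] med [0.621 0.266 0.005] topz 0.01 rect c,wh,ang [624. 266.] [74. 73.] 39
top blue_vial none
side orange_standard 0.79 ext [228. 275. 260. 305.] med [0.623 0.27  0.024] topz 0.025 rect c,wh,ang [624. 264.] [42. 43.] 58
side brass_dish 0.61 ext [215. 277. 274. 321.] med [0.618 0.276 0.005] topz 0.01 rect c,wh,ang [623. 265.] [72. 70.] 32
side blue_vial 0.55 ext [340. 238. 355. 267.] med [0.466 0.194 0.037] topz 0.049 rect c,wh,ang [467. 188.] [20. 23.] 2
```

To row units: 0.04 m is 0.64, 0.024 m is 0.384.

Call:
nudge_tcp --moves '[[[0.6,-0.056,-0.032,0.64,0,0,0],[0.6,0,0,0.384,0,0,0],[0.6,0,0,0,0,0,0]]]'

```text
time: 13.85
tool_pos: [0.4646, 0.187, 0.0332]
tool_rot: [-0.001, 0.707, 0.707, -0.002]
contact_force: [0.0, 0.1, 0.4]
gripper_width: 0.597
grasp_force: 0.0
```

Call:
nudge_tcp --moves '[[[0.1,0,0,0,0,0,0],[0.1,0,0,0,0,0,0],[0.1,0,0,0,0,0,0],[0.1,0,0,0,0,0,0]]]'

```text
time: 14.35
tool_pos: [0.4678, 0.1878, 0.0371]
tool_rot: [0.001, 0.707, 0.707, 0.001]
contact_force: [-0.8, -0.1, 5.2]
gripper_width: 0.258
grasp_force: 58.8
```

```bash
python3 -c "
from h import *
go(.4665,.1875,.12,0)"
```

```text
pos [0.4678 0.1878 0.0371] yang 0.0 tilt [0.0032 0.0008] t 14.3 w 0.258 gf 58.8 F [-0.8 -0.1  5.2] tipext 0.019
d [-0.0002 -0.001  -0.0829] rz 0.0005
```

To row units: -0.05 m is -0.8, 0.047 m is 0.752.

Call:
nudge_tcp --moves '[[[0.1,0,0,-0.8,0,0,0],[0.1,0,0,-0.48,0,0,0],[0.1,-0.224,0.736,0,0,0,0],[0.1,-0.224,0.736,0,0,0,0],[0.1,-0.224,0.752,0,0,0,0]]]'

```text
time: 14.98
tool_pos: [0.6064, 0.145, 0.1154]
tool_rot: [-0.0, 0.707, 0.707, 0.0]
contact_force: [0.9, 0.4, -0.5]
gripper_width: 0.255
grasp_force: 58.9
```

Call:
nudge_tcp --moves '[[[0.1,0,0,0,0,0,0],[0.1,0,0,0.32,0,0,0],[0.1,0,0,0,0,0,0]]]'

```text
time: 15.35
tool_pos: [0.602, 0.1457, 0.0918]
tool_rot: [-0.002, 0.707, 0.708, -0.003]
contact_force: [-0.1, -0.0, -0.7]
gripper_width: 0.257
grasp_force: 59.0
```

```bash
python3 -c "
from h import *
go(.606,.146,.0416,0)
from loc import locate
locate(['blue_vial','blue_socket'])"
```

```text
pos [0.602  0.1457 0.0918] yang 0.1 tilt [-0.0064 -0.0007] t 15.3 w 0.257 gf 59.0 F [-0.1 -0.  -0.7] tipext 0.019
d [0.0004 0.0044 0.0502] rz 0.0013
top blue_vial none
top blue_socket none
side blue_vial 0.63 ext [252. 189. 267. 220.] med [0.604 0.153 0.093] topz 0.107 rect c,wh,ang [604. 146.] [21. 20.] 53
side blue_socket 0.94 ext [247. 226. 283. 255.] med [0.605 0.148 0.005] topz 0.014 rect c,wh,ang [606. 146.] [49. 49.] 85
```

To row units: 0.025 m is 0.4, 0.02 m is 0.32.

Call:
nudge_tcp --moves '[[[0.1,0,0.016,0.4,0,0,0],[0.1,0,0,0.32,0,0,0],[0.1,0,0,0,0,0,0],[0.1,0,0,0,0,0,0]]]'

```text
time: 16.15
tool_pos: [0.6066, 0.1455, 0.0508]
tool_rot: [0.0, 0.707, 0.707, 0.0]
contact_force: [0.1, -0.0, -0.5]
gripper_width: 0.254
grasp_force: 59.0
```

```bash
python3 -c "
from h import *
go(.606,.146,.0411,0)"
```

```text
pos [0.6066 0.1455 0.0508] yang 0.0 tilt [0.0006 0.0001] t 16.1 w 0.254 gf 59.0 F [ 0.1 -0.  -0.5] tipext 0.019
d [ 0.0005 -0.0006  0.0097] rz 0.0006
```

Call:
nudge_tcp --moves '[[[0.1,0,-0.008,0.096,0,0,0],[0.1,0,0,0.048,0,0,0],[0.1,0,0,0,0,0,0],[0.1,0,0,0,0,0,0]]]'

```text
time: 16.65
tool_pos: [0.6058, 0.1455, 0.0414]
tool_rot: [-0.0, 0.707, 0.707, -0.0]
contact_force: [0.0, 0.5, -0.9]
gripper_width: 0.256
grasp_force: 59.1
```

```bash
python3 -c "
from h import *
go(.606,.146,.0411,0)"
```

```text
pos [0.6058 0.1455 0.0414] yang 0.0 tilt [-0. -0.] t 16.6 w 0.256 gf 59.1 F [ 0.   0.5 -0.9] tipext 0.019
d [0.0005 0.0002 0.0003] rz 0.0005
```

To row units: -0.05 m is -0.8, -0.04 m is -0.64.

Call:
nudge_tcp --moves '[[[0.45,0,0,0,0,0,0],[0.45,0,0,0,0,0,0],[0.45,0,0,-0.64,0,0,0],[0.6,0,0,-0.8,0,0,0],[0.6,-0.56,-0.48,0,0,0,0]]]'

```text
time: 17.27
tool_pos: [0.5804, 0.1114, 0.1381]
tool_rot: [0.004, 0.706, 0.708, 0.005]
contact_force: [0.1, -0.9, 0.1]
gripper_width: 0.597
grasp_force: 0.0
```

Call:
nudge_tcp --moves '[[[0.6,-0.576,-0.656,0,0,0,0],[0.6,-0.576,-0.656,0,0,0,0],[0.6,-0.544,-0.656,0.48,0,0,0],[0.6,0,0,0,0,0,0]]]'

```text
time: 17.77
tool_pos: [0.4473, 0.0036, 0.0969]
tool_rot: [-0.003, 0.708, 0.706, -0.003]
contact_force: [1.4, -0.7, 0.4]
gripper_width: 0.599
grasp_force: 0.0
```

```bash
python3 -c "
from h import *
from loc import locate
locate(['blue_vial','blue_socket','red_vial'])
go(.453,.0045,.036,0)"
```

```text
top blue_vial 0.4 ext [303. 172. 314. 184.] med [0.605 0.145 0.052] topz 0.054 rect c,wh,ang [605. 145.] [21. 21.] 4
top blue_socket 0.97 ext [296. 165. 324. 195.] med [0.601 0.146 0.005] topz 0.015 rect c,wh,ang [606. 147.] [48. 49.] 87
top red_vial none
side blue_vial 0.79 ext [251. 211. 271. 243.] med [0.605 0.152 0.038] topz 0.053 rect c,wh,ang [606. 146.] [22. 22.] 63
side blue_socket 0.63 ext [245. 231. 284. 256.] med [0.6   0.16  0.005] topz 0.014 rect c,wh,ang [606. 151.] [47. 47.] 6
side red_vial 0.65 ext [352. 170. 359. 193.] med [0.452 0.011 0.034] topz 0.049 rect c,wh,ang [451.   5.] [18. 17.] 76
pos [0.4542 0.0047 0.1024] yang 0.1 tilt [ 0.0018 -0.0003] t 18.2 w 0.599 gf 0.0 F [-0.1 -0.4 -0.9] tipext 0.019
d [-0.0002 -0.0014  0.0664] rz 0.0016
```

Blue is seated. Grasp red.

To row units: 0.04 m is 0.64, 0.026 m is 0.416.

Call:
nudge_tcp --moves '[[[0.6,0,-0.016,0.64,0,0,0],[0.6,0,0,0.416,0,0,0],[0.6,0,0,0,0,0,0],[0.6,0,0,0,0,0,0]]]'

```text
time: 18.68
tool_pos: [0.453, 0.0044, 0.0365]
tool_rot: [0.001, 0.707, 0.707, 0.001]
contact_force: [0.9, -0.1, 0.4]
gripper_width: 0.604
grasp_force: 0.0
```

Call:
nudge_tcp --moves '[[[0.1,0,0,0,0,0,0],[0.1,0,0,0,0,0,0],[0.1,0,0,0,0,0,0],[0.1,0,0,0,0,0,0]]]'

```text
time: 19.18
tool_pos: [0.4532, 0.0042, 0.037]
tool_rot: [0.001, 0.707, 0.707, 0.001]
contact_force: [0.1, 1.2, 6.2]
gripper_width: 0.257
grasp_force: 58.7
```

```bash
python3 -c "
from h import *
go(.634,.036,.12,0)"
```

```text
pos [0.4532 0.0042 0.037 ] yang 0.0 tilt [ 0.0029 -0.0004] t 19.2 w 0.257 gf 58.7 F [0.1 1.2 6.2] tipext 0.019
d [ 0.0317  0.181  -0.0825] rz 0.0005
```

To row units: -0.05 m is -0.8, 0.045 m is 0.72.

Call:
nudge_tcp --moves '[[[0.1,0,0,-0.8,0,0,0],[0.1,0,0,-0.48,0,0,0],[0.1,0.128,0.72,0,0,0,0],[0.1,0.128,0.72,0,0,0,0],[0.1,0.128,0.72,0,0,0,0]]]'

```text
time: 19.8
tool_pos: [0.5882, 0.0287, 0.1155]
tool_rot: [0.0, 0.707, 0.707, 0.0]
contact_force: [0.1, -1.4, 0.2]
gripper_width: 0.256
grasp_force: 58.9
```

Call:
nudge_tcp --moves '[[[0.1,0.128,0.72,0,0,0,0],[0.1,0,0,0.32,0,0,0],[0.1,0,0,0,0,0,0],[0.1,0,0,0.32,0,0,0],[0.1,0,0,0,0,0,0]]]'

```text
time: 20.42
tool_pos: [0.6293, 0.0364, 0.0727]
tool_rot: [-0.002, 0.707, 0.707, -0.002]
contact_force: [0.0, 0.1, -0.5]
gripper_width: 0.256
grasp_force: 59.1
```

```bash
python3 -c "
from h import *
from loc import locate
locate(['red_vial','red_socket'],['side'])
go(.634,.036,.0411,0)"
```

```text
side red_vial 0.62 ext [250. 161. 260. 186.] med [0.629 0.043 0.066] topz 0.084 rect c,wh,ang [629.  38.] [17. 18.] 63
side red_socket 0.91 ext [236. 188. 276. 212.] med [0.635 0.04  0.005] topz 0.014 rect c,wh,ang [634.  36.] [48. 48.] 3
pos [0.6317 0.0364 0.0756] yang 0.0 tilt [ 0.0003 -0.    ] t 20.6 w 0.254 gf 59.1 F [ 0.2 -0.   0.5] tipext 0.019
d [-0.0004  0.0023  0.0345] rz 0.0003
```

To row units: 0.015 m is 0.24, 0.014 m is 0.224.

Call:
nudge_tcp --moves '[[[0.1,0,0.032,0.24,0,0,0],[0.1,0,0,0.224,0,0,0],[0.1,0,0,0,0,0,0],[0.1,0,0,0,0,0,0]]]'

```text
time: 21.08
tool_pos: [0.6338, 0.0365, 0.046]
tool_rot: [-0.0, 0.707, 0.707, -0.0]
contact_force: [0.4, -0.7, -0.7]
gripper_width: 0.257
grasp_force: 59.1
```

```bash
python3 -c "
from h import *
go(.634,.036,.0411,0)"
```

```text
pos [0.6338 0.0365 0.046 ] yang 0.0 tilt [-0.0005 -0.    ] t 21.1 w 0.257 gf 59.1 F [ 0.4 -0.7 -0.7] tipext 0.019
d [-0.0005  0.0002  0.0049] rz 0.0006
```

To row units: 0.0045 m is 0.072.

Call:
nudge_tcp --moves '[[[0.1,0,0,0.072,0,0,0],[0.1,0,0,0,0,0,0],[0.1,0,0,0,0,0,0],[0.45,0,0,0,0,0,0],[0.45,0,0,0,0,0,0]]]'

```text
time: 21.7
tool_pos: [0.6341, 0.0365, 0.0421]
tool_rot: [0.0, 0.707, 0.707, 0.0]
contact_force: [0.6, -0.0, 0.1]
gripper_width: 0.451
grasp_force: 0.0
```

Call:
nudge_tcp --moves '[[[0.45,0,0,-0.64,0,0,0],[0.6,0,0,-0.8,0,0,0],[0.6,0,-0.8,-0.8,0,0,0],[0.6,0,-0.8,-0.8,0,0,0],[0.6,0,-0.8,0,0,0,0]]]'

```text
time: 22.32
tool_pos: [0.4969, 0.0362, 0.2257]
tool_rot: [0.004, 0.707, 0.707, 0.003]
contact_force: [-0.5, 0.1, 0.3]
gripper_width: 0.599
grasp_force: 0.0
```

Call:
nudge_tcp --moves '[[[0.6,0,-0.8,0,0,0,0],[0.6,0,0,0,0,0,0],[0.6,0,0,0,0,0,0]]]'

```text
time: 22.7
tool_pos: [0.446, 0.0363, 0.2208]
tool_rot: [0.001, 0.707, 0.707, 0.001]
contact_force: [1.1, 0.2, -0.2]
gripper_width: 0.6
grasp_force: 0.0
```

```bash
python3 -c "
from loc import *
locate(['red_vial','red_socket','blue_vial','lens_tube','orange_standard','loupe'],['side'])
f,d=manip.grab_frame('side'); cv2.imwrite('pics/s9.png',cv2.resize(f[120:340,180:420,::-1],None,fx=2.5,fy=2.5))"
```

```text
side red_vial 0.87 ext [250. 174. 261. 201.] med [0.632 0.042 0.037] topz 0.053 rect c,wh,ang [633.  36.] [22. 20.] 66
side red_socket 0.96 ext [238. 188. 276. 211.] med [0.632 0.05  0.005] topz 0.014 rect c,wh,ang [634.  38.] [49. 46.] 12
side blue_vial 0.81 ext [254. 216. 269. 245.] med [0.604 0.152 0.041] topz 0.053 rect c,wh,ang [605. 146.] [21. 20.] 74
side lens_tube 0.63 ext [255. 143. 275. 172.] med [ 0.627 -0.062  0.03 ] topz 0.034 rect c,wh,ang [628. -69.] [61. 26.] 76
side orange_standard 0.68 ext [225. 277. 257. 305.] med [0.623 0.269 0.024] topz 0.025 rect c,wh,ang [624. 264.] [42. 43.] 4
side loupe 0.9 ext [334. 198. 357. 233.] med [0.473 0.107 0.037] topz 0.047 rect c,wh,ang [473.  98.] [35. 36.] 53
```

View pics/s9.png

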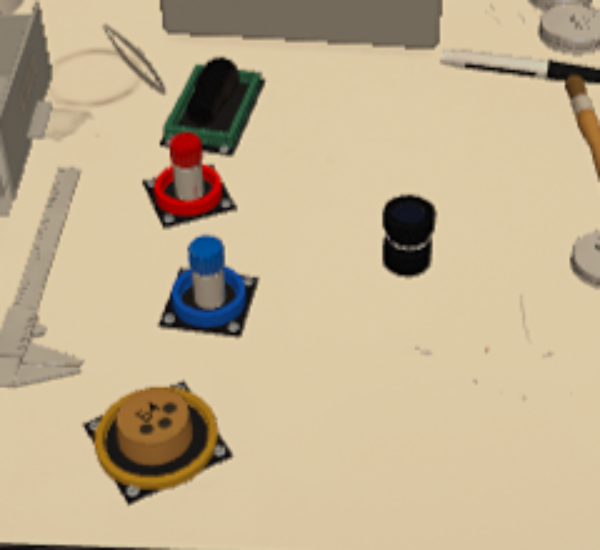

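The final picture shows all four pieces seated: tube (215,90), red vial (187,165), blue vial (207,275) and orange (155,425). The loupe stands untouched at (408,235), and the arm is clear.

```bash
python3 -c "
from plant import manip
print(manip.job_done())"
```

```text
the job is handed in; nothing more can be done
None
```

The job is handed in: the last side-camera check showed all four pieces centred in their matching holders and on the floor, with the gripper clear and the loupe still upright where it stood; the hand-in call returned no verdict.

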